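Count along the case rack and push the marker case into the third gap

ROBOT

A 7-joint arm with a two-finger parallel gripper is mounted at the origin on the work surface. World frame = base frame: x ahead of the robot, y to its left, z up, the work surface at z = 0. Lengths are in m, angles in rad, forces in N, time in s.
With the tool pointing down it reaches from about 0.4 to 0.85 m from the base axis. Payload 4.5 kg.
Tool frame: the origin (TCP) lies on the centre line of the jaws, within the pads' length; the fingertips stand r.tips_ahead ahead of it and the grasp point (between the pads) is the TCP (r.tips_ahead is the distance from the TCP to the fingertips, in m); z points along the fingers, y is the direction in which the jaws open and shut (so a half turn about z gives the same grasp; the last joint's range is limited). The gripper opens to 88 mm and grips with 3 to 60 N. Pads are 18 mm wide; open, the fingers measure 123 mm over their backs; the gripper's body (75 mm by 187 mm) begins 45 mm behind the grasp point.
Start: joints at [-1.135, 0.689, -0.195, 1.565, 0.157, 0.902, -0.215], TCP at [0.244, 0.575, 0.258] pointing down, gripper open.
Joint ranges: [-3.01, 3.01], [-0.46, 2.08], [-1.47, 1.51], [0.13, 2.56], [-1, 4.14], [0.04, 2.09], [-2.66, 2.66]. Speed limits (rad/s): [2.57, 2.57, 3.14, 3.14, 3.14, 3.14, 3.14].

INTERFACE

Orientations are given as a unit quaternion [x, y, z, w].
In Python, from plant import r gives the robot as it stands.
- The arm moves only by the shell command python3 -m inch 'ROWS' [FORCE]. ROWS is JSON, a list of rows, each a list of 5 numbers: the shift along the world's x, y, z in units of 25 mm (1.0 is 25 mm), then the turn about the world's z in units of 6 degrees (1.0 is 6 degrees), then the finger opening in mm, from 0 to 88.1. A call has 1 to 5 rows; each row shifts and turns the commanded pose from where the row before left it; what a row does not reach is not made up. A row lasts 1/10 s, in which the tool goes at most 50 mm and 8.59 degrees, less where a joint would pass 70% of its speed; a pose out of reach is approached as far as the arm can. A call is refused whole if a number of a shift passes 1 or a number of a turn 1, either way. A call with a gripper value outside its range is refused whole. The fingers move at their own pace and stop on an object; FORCE is the grip in N (left out, the last holds). Time passes only in rows, so rows that do not move let the fingers close. It gives the time, the measured TCP pose, the force and the opening at its end, in the units of the state.
- r.get_state(): the state, without advancing time (a new reading comes with each control period).
- r.snapshot(name): name is "scene" or "side" or "wrist"; returns a dict with "pixels" (420x560x3 uint8, red, green, blue), "range_z" (420x560 float32, m along the optical axis (not along the pixel's ray), 0 where there is no reading), "K" (3x3 intrinsics, pixels), "position" and "attitude" of the camera in the world. Camera axes: x right, y up, looking along -z (the intrinsics and any distortion apply to the point x, -y, -z); pixel columns grow to the right and rows downward; lengths in m; the calibration is good to about 2 mm. A picture is of the moment at which its call begins.
- r.finish_job(): hands the job in, once; it reports no verdict.
The state is a dict: "clock": time; "q": joint angles; "qd": joint speeds; "joint_torque": joint torques, N m; "tool_pos": TCP position; "eef_rot": TCP orientation; "contact_force": force on the tool from outside, world axes, zero at the start; "moment": the same for the moment, N m; "opening": opening from 0.0 (shut) to 1.0 (fully open).
Only numpy, scipy, OpenCV 4.12 (cv2) and the standard library are available. Lean on these libraries where they do the work, as an engineer would, in place of code of your own. Each camera call takes 0.05 s, during which the arm holds its last target. There are 200 camera calls.

TASK

Count the gaps of the plywood rack by running a closed fingertip along its wooden rail from the end with the red post: touch the rail over the first gap, then the second, then the third, and no further (count every gap, filled or empty). Then push the orange marker case along the table into that third gap until it is fully home against the rack's back, and draw clear of everything. Only push it: do not lift, carry or tip it, and leave the other cases, the paint jar and the tape roll where they are.

Things in the scene. Friction and masses are not known exactly. Their poses are not given: they have to be found in the camera images.
- rack: Plywood rack fixed to the table. Origin: middle of its front edge, at table height; x into the gaps (away from the robot), y along the rack. Seven dividers (8 thick, 44 high, 75 deep, round-nosed; mm) at y = 150, 100 ... -150 make six gaps 42 wide, open in front (x = 0); floor = table. Inner face of the back wall at x = 75. A rail of six round bars crosses above the gaps at x = 30.
- marker_case: Orange marker case, loose on the table before the rack: rigid box 90 mm long (its x), 32 wide (y), 34 high, 0.11 to 0.22 kg. Origin under its centre. At the start its x is within 0.35 rad of the rack's x. It goes in lengthwise; home, its centre is 30 mm behind the rack's front edge and 15 mm of it still stands out in front.
- marker_case_center (a point): Centre of the orange marker case, 17 mm above the table while it lies flat.
- red_post: Red round post with a ball top, 26 mm across, 88 mm high, fixed at one end of the rack (170 mm from its middle, at rack x = 30 mm): the counting starts at this end, which may be either one. Origin at its foot.
- white_post: The same post in white, at the other end of the rack. Origin at its foot.
- bar_1: Rigid fixed wooden rail bar over gap 1 of 6, numbered from the rack's +y end (not from the red post): round, 12 mm across, along the rack's y. Origin at its centre, over the gap's middle line; its top is 55 mm above the table, its underside 43 mm. Its straight part is 42 mm long; shallow grooves over the dividers part the bars.
- bar_2: Rigid fixed wooden rail bar over gap 2 of 6, numbered from the rack's +y end (not from the red post): round, 12 mm across, along the rack's y. Origin at its centre, over the gap's middle line; its top is 55 mm above the table, its underside 43 mm. Its straight part is 42 mm long; shallow grooves over the dividers part the bars.
- bar_3: Rigid fixed wooden rail bar over gap 3 of 6, numbered from the rack's +y end (not from the red post): round, 12 mm across, along the rack's y. Origin at its centre, over the gap's middle line; its top is 55 mm above the table, its underside 43 mm. Its straight part is 42 mm long; shallow grooves over the dividers part the bars.
- bar_4: Rigid fixed wooden rail bar over gap 4 of 6, numbered from the rack's +y end (not from the red post): round, 12 mm across, along the rack's y. Origin at its centre, over the gap's middle line; its top is 55 mm above the table, its underside 43 mm. Its straight part is 42 mm long; shallow grooves over the dividers part the bars.
- bar_5: Rigid fixed wooden rail bar over gap 5 of 6, numbered from the rack's +y end (not from the red post): round, 12 mm across, along the rack's y. Origin at its centre, over the gap's middle line; its top is 55 mm above the table, its underside 43 mm. Its straight part is 42 mm long; shallow grooves over the dividers part the bars.
- bar_6: Rigid fixed wooden rail bar over gap 6 of 6, numbered from the rack's +y end (not from the red post): round, 12 mm across, along the rack's y. Origin at its centre, over the gap's middle line; its top is 55 mm above the table, its underside 43 mm. Its straight part is 42 mm long; shallow grooves over the dividers part the bars.
- blue_case: Blue case, 74 x 32 x 34 mm, loose, filling the gap under bar_1: leave alone. Origin under its centre.
- yellow_case: Yellow case, 74 x 32 x 34 mm, loose, filling the gap under bar_5: leave alone. Origin under its centre.
- paint_jar: Loose blue paint jar, 56 mm across, 65 mm high, to the left of the work: leave alone. Origin under its centre.
- tape_roll: Loose cardboard-brown tape roll lying flat, 72 mm across, 25 mm high, to the right of the work: leave alone. Origin under its centre.

How it is judged:
By the outcome, as a careful person would: the job done as asked, in the order asked, and still so for the second after the job is handed in, with the robot touching nothing.
It also fails if it takes over 66 s, if anything falls off the work surface, if the arm or the gripper's body presses on something with over 40 N, if the wrist force passes 120 N, or if a joint passes its speed limit or range.

## Working session

There is one attempt and no reset: what is moved stays moved. The work goes in short steps, Python scripts to look and compute and a shell command to move; the robot and the scene stay as the last step left them, time stands still between calls to the robot, and variables do not carry over. Pictures are saved under pics/ and viewed, about 8 in all and at most 12, crops included, and the job is handed in when it is done.

```bash
ls; mkdir -p pics; python3 - <<'E'
from plant import r
import cv2,numpy as np
s=r.get_state();print(s,r.tips_ahead)
for n in("scene","side"):
    d=r.snapshot(n);np.savez(f"pics/{n}0.npz",**d);cv2.imwrite(f"pics/{n}0.png",d["pixels"][:,:,::-1]);print(n,d["K"],d["position"],d["attitude"],[k for k in d])
E
```

```text
pics
{'clock': 0.0, 'q': array([-1.13521812,  0.69000333, -0.19450955,  1.56632677,  0.15730179,
        0.90249951, -0.21509729]), 'qd': array([-0.00041702,  0.00073201, -0.00032016,  0.00046592,  0.00122048,
        0.00110093, -0.00157303]), 'joint_torque': array([-1.72319542e-04, -5.27571023e+01, -1.26685783e+00, -1.53429955e+01,
       -5.26103633e-02,  6.58043049e-03,  1.79084204e-04]), 'tool_pos': array([0.24422381, 0.57466454, 0.25690242]), 'eef_rot': array([ 1.99500040e-01,  9.79897384e-01, -9.15199551e-04, -1.17150314e-04]), 'contact_force': array([-0.4724532 , -0.25709823,  0.90261097]), 'moment': array([ 0.00177191, -0.01430803,  0.03247079]), 'opening': 0.996059767631152} 0.019
scene [[439.4181901    0.         279.56224536]
 [  0.         439.4181901  208.51472038]
 [  0.           0.           1.        ]] [ 1.17446311 -0.46841842  0.53011344] [0.43253862 0.21521269 0.400957   0.77834911] ['pixels', 'range_z', 'K', 'position', 'attitude']
side [[438.79778493   0.         285.11706576]
 [  0.         438.79778493 213.38677099]
 [  0.           0.           1.        ]] [0.3787121  0.70465671 0.74457146] [-0.04606176  0.39847793  0.90837064 -0.11813738] ['pixels', 'range_z', 'K', 'position', 'attitude']
```

View pics/scene0.png

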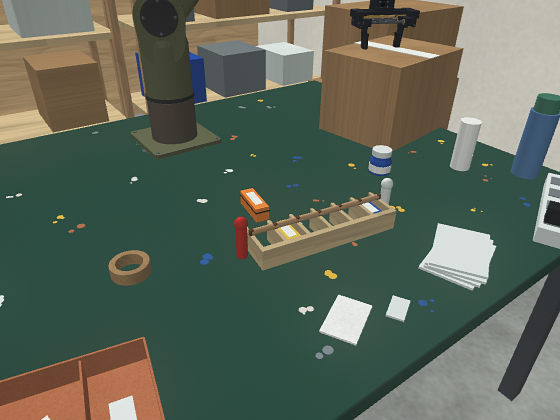

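View pics/side0.png

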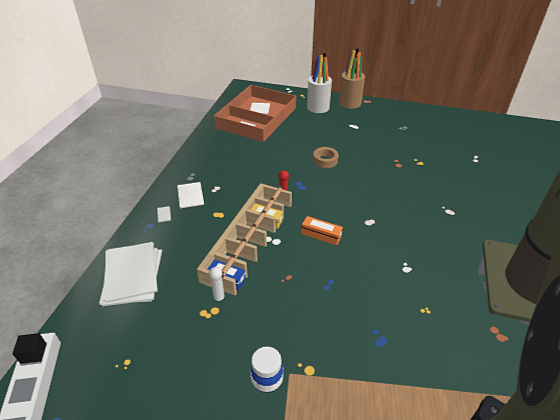

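Scene view: red post at about (241,238) px, white post (387,190), orange case (254,205), yellow case in the second gap from red. Side view agrees: red (284,180), white (218,283), orange (322,230). The gripper hangs over a wooden carton.

```bash
cat > h.py <<'E'
import numpy as np,cv2
from scipy.spatial.transform import Rotation as R
def cloud(d):
    K=d["K"];z=d["range_z"];v,u=np.mgrid[:z.shape[0],:z.shape[1]]
    p=np.stack([(u-K[0,2])/K[0,0]*z,-(v-K[1,2])/K[1,1]*z,-z],-1)
    P=p@R.from_quat(d["attitude"]).as_matrix().T+d["position"];P[z==0]=np.nan
    return P
def hsv(d): return cv2.cvtColor(d["pixels"],cv2.COLOR_RGB2HSV)
def near(P,x0,x1,y0,y1,z0,z1):
    with np.errstate(invalid='ignore'):
        return (P[...,0]>x0)&(P[...,0]<x1)&(P[...,1]>y0)&(P[...,1]<y1)&(P[...,2]>z0)&(P[...,2]<z1)
def circ(p):
    A=np.c_[2*p,np.ones(len(p))];s=np.linalg.lstsq(A,(p**2).sum(1),rcond=None)[0];return s[:2],np.sqrt(s[2]+s[0]**2+s[1]**2)
def orange(d):
    P=cloud(d);H=hsv(d)
    m=(H[...,0]>5)&(H[...,0]<16)&(H[...,1]>190)&near(P,.3,.9,-.4,.4,.01,.06)
    m=m.astype(np.uint8);m=cv2.morphologyEx(m,cv2.MORPH_CLOSE,np.ones((7,7)))
    n,l,st,_=cv2.connectedComponentsWithStats(m)
    i=1+st[1:,4].argmax();return P,(l==i)
E
cat > m.py <<'E'
from h import *
for n in("scene","side"):
    d=dict(np.load(f"pics/{n}0.npz"));P=cloud(d);H=hsv(d)
    print(n)
    red=((H[...,0]<4)|(H[...,0]>175))&(H[...,1]>170)&near(P,.3,.9,-.4,.4,.01,.095)
    q=P[red];print(" red",len(q),q.min(0),q.max(0),circ(q[(q[:,2]<.06)][:,:2]))
    P2,m=orange(d);q=P2[m];zt=np.nanpercentile(q[:,2],95);t=q[abs(q[:,2]-zt)<.005]
    c,s,a=cv2.minAreaRect((t[:,:2]*1000).astype(np.float32));print(" orange",len(q),"ztop",zt,c,s,a,q.min(0),q.max(0))
    w=(H[...,1]<60)&(H[...,2]>120)&near(P,.45,.9,-.1,.35,.04,.1)
    q=P[w];print(" white",len(q),q.min(0),q.max(0),circ(q[:,:2]) if len(q)>9 else'')
    wood=near(P,.45,.85,-.25,.3,.047,.058);q=P[wood];print(" rail",len(q),q.mean(0))
    big=near(P,-.05,.5,.3,.9,.1,.3);q=P[big];print(" carton",q.min(0),q.max(0))
    tab=P[near(P,.4,.8,-.4,.4,-.02,.012)][:,2];print(" table z",np.median(tab))
E
python3 m.py
```

```text
scene
 red 413 [ 0.5871018  -0.14400666  0.0101262 ] [ 0.60833087 -0.12186518  0.08990982] (array([ 0.59555012, -0.13176186]), np.float64(0.008903495279889439))
 orange 94 ztop 0.03631707203761829 (468.3822021484375, -21.934335708618164) (27.420795440673828, 68.70588684082031) 84.22637176513672 [ 0.43282432 -0.03854528  0.0329979 ] [ 0.50220499 -0.00590321  0.03756041]
 white 413 [ 0.47380336 -0.08214679  0.04017211] [0.67825424 0.34997078 0.08938678] (array([0.45000087, 0.13142692]), np.float64(0.20976261018056486))
 rail 876 [0.61993483 0.02357802 0.05297033]
 carton [0.1306623  0.40930558 0.1000188 ] [0.43832866 0.79051668 0.29994068]
 table z 0.0008470470006539665
side
 red 142 [ 0.58104368 -0.13462941  0.03598444] [ 0.60355189 -0.11516951  0.09011433] (array([ 0.59150923, -0.12831793]), np.float64(0.007848292924894269))
 orange 53 ztop 0.036760388067985796 (478.1953125, -27.04528045654297) (25.654903411865234, 24.005582809448242) 83.86670684814453 [nan nan nan] [nan nan nan]
 white 585 [ 0.4719552  -0.0279272   0.04001395] [0.67014089 0.34998624 0.09105215] (array([0.45659775, 0.15162096]), np.float64(0.19196596719073827))
 rail 695 [0.62159138 0.05589888 0.05343308]
 carton [0.17675843 0.41195851 0.23772269] [0.43302034 0.50445114 0.24449766]
 table z 0.0013441093719759323
```

```bash
cat > m2.py <<'E'
from h import *
from scipy.optimize import least_squares
def sph(q):
    return least_squares(lambda c:np.linalg.norm(q-np.r_[c,.075],axis=1)-.013,q.mean(0)[:2],loss='soft_l1',f_scale=.002)
D={}
for n in("scene","side"):
    d=dict(np.load(f"pics/{n}0.npz"));P=cloud(d);H=hsv(d)
    ng=~((H[...,0]>60)&(H[...,0]<95)&(H[...,1]>80))
    print(n)
    for nm,b in(("red",(.56,.63,-.17,-.09,.066,.1)),("white",(.58,.72,.14,.25,.066,.1))):
        q=P[near(P,*b)];s=sph(q);D[n,nm]=s.x;print(" ",nm,len(q),s.x,"zmax",q[:,2].max(),"rms",np.sqrt(np.mean(s.fun**2)))
    print("  dist",np.linalg.norm(D[n,"red"]-D[n,"white"]))
    t=P[near(P,.40,.56,-.09,.05,.028,.045)];t=t[~np.isnan(t[:,0])]
    c,s,a=cv2.minAreaRect((t[:,:2]*1000).astype(np.float32));print("  case top",len(t),np.median(t[:,2]),c,s,a)
    t=P[near(P,.56,.75,.2,.5,.028,.1)]
    q=P[near(P,.1,.45,.4,.9,.2,.26)];print("  carton z",np.percentile(q[:,2],[5,50,95]),q.min(0),q.max(0))
    w=np.mean([D[n,"red"],D[n,"white"]],0);e=D[n,"white"]-D[n,"red"];e/=np.linalg.norm(e);X=np.array([e[1],-e[0]])
    o=w-.03*X;print("  rack origin",o,"yaw",np.degrees(np.arctan2(X[1],X[0])))
    P_=P.copy();P_[...,0]=(P[...,:2]-o)@X;P_[...,1]=(P[...,:2]-o)@e
    q=P_[near(P_,.015,.045,-.14,.14,.048,.06)];print("  rail rack x",np.percentile(q[:,0],[5,50,95]),"zmax",np.percentile(q[:,2],97))
    q=P_[near(P_,-.01,.085,-.16,.16,.037,.046)];print("  divider y pctl",np.percentile(q[:,1],[0.5,99.5]),np.percentile(q[:,0],[1,99]))
    for k,g in enumerate(("3rd from red",)):
        q=o+e*(-.025);print("  gap3 mouth",q,"bars 6,5,4",*[o+X*.03+e*y for y in(-.125,-.075,-.025)])
E
python3 m2.py
```

```text
scene
  red 166 [ 0.59374147 -0.1303252 ] zmax 0.0899098189880912 rms 0.0010244660100328276
  white 125 [0.64285099 0.20552321] zmax 0.08938677596713035 rms 0.0011637086910467026
  dist 0.3394199417538786
  case top 369 0.034676481820938465 (473.9385070800781, -24.287017822265625) (33.28841781616211, 92.45027923583984) 80.72354125976562
  carton z [0.2045177  0.23987225 0.24277475] [0.1306623  0.41157651 0.20003155] [0.43664901 0.79051668 0.25970289]
  rack origin [0.58861191 0.0419396 ] yaw -8.319131626592334
  rail rack x [0.02785949 0.03389291 0.03686711] zmax 0.05674299065306463
  divider y pctl [-0.15420731  0.15398504] [0.00241222 0.08479239]
  gap3 mouth [0.58499474 0.01720266] bars 6,5,4 [ 0.60021041 -0.08608569] [ 0.60744474 -0.03661181] [0.61467907 0.01286207]
side
  red 90 [ 0.59304605 -0.13130055] zmax 0.09011433401795854 rms 0.001704136404659948
  white 152 [0.64169052 0.20489603] zmax 0.0910521476987548 rms 0.0012783964019698897
  dist 0.3396975443848768
  case top 450 0.034988904981207436 (471.46185302734375, -23.89412498474121) (34.693031311035156, 91.30670166015625) 80.47035217285156
  carton z [0.23984794 0.24132804 0.24279485] [0.17675843 0.41195851 0.23772269] [0.43302034 0.50445114 0.24449766]
  rack origin [0.58767747 0.04109372] yaw -8.233021009113537
  rail rack x [0.02377775 0.02755981 0.03378262] zmax 0.057934579370909726
  divider y pctl [-0.15285871  0.15416385] [0.00049213 0.08459754]
  gap3 mouth [0.58409749 0.01635138] bars 6,5,4 [ 0.59946837 -0.08691399] [ 0.60662834 -0.0374293 ] [0.6137883  0.01205539]
```

```bash
python3 -m inch '[[0,0,1,0,0],[0,0,1,0,0]]'
```

```text
clock: 0.3
tool_pos: [0.2441, 0.5744, 0.3071]
eef_rot: [0.199, 0.98, -0.002, -0.0]
contact_force: [0.3, 0.1, 0.6]
opening: 0.843
```

Measurements agree across the two views: post distance 339–340 mm (should be 340), post tops 89–91 mm (88), case 92×33 mm (90×32). The rack origin is at about (0.588, 0.0415) with yaw −8.3°. The case is at about (0.4725, −0.024) with yaw −9.4°, so in the rack frame it sits at (−105, −81) mm. The red post is at rack −y, so I count bar_6, bar_5, bar_4.

```bash
for i in 1; do
python3 -m inch '[[0.55,-1,0,-0.5,0],[0.55,-1,0,-0.5,0],[0.55,-1,0,-0.5,0],[0.55,-1,0,-0.5,0],[0.55,-1,0,-0.5,0]]' 10
python3 -m inch '[[0.55,-1,0,-0.5,0],[0.55,-1,0,-0.5,0],[0.55,-1,0,-0.5,0],[0.55,-1,0,-0.5,0],[0.55,-1,0,-0.5,0]]'
python3 -m inch '[[0.55,-1,0,-0.5,0],[0.55,-1,0,-0.5,0],[0.55,-1,0,-0.5,0],[0.55,-1,0,-0.5,0],[0.55,-1,0,-0.5,0]]'
python3 -m inch '[[0.55,-1,0,-0.5,0],[0.55,-1,0,-0.5,0],[0.55,-1,0,-0.5,0],[0.55,-1,0,-0.5,0],[0.55,-1,0,-0.5,0]]'
python3 -m inch '[[0.55,-1,0,-0.5,0],[0.55,-1,0,-0.5,0],[0.55,-1,0,-0.5,0],[0.55,-1,0,-0.5,0],[0,0,0,0,0]]'
done; python3 -c "
from plant import r
from scipy.spatial.transform import Rotation as R
import numpy as np
s=r.get_state();y=R.from_quat(s['eef_rot']).as_matrix();print(np.degrees(np.arctan2(y[1,1],y[0,1])),s['q'],y[:,2])"
```

```text
clock: 0.8
tool_pos: [0.3135, 0.4489, 0.3074]
eef_rot: [0.327, 0.945, -0.0, -0.0]
contact_force: [0.2, -0.4, -0.1]
opening: 0.389
clock: 1.3
tool_pos: [0.3821, 0.324, 0.3075]
eef_rot: [0.447, 0.894, -0.0, -0.0]
contact_force: [-0.0, 0.4, 0.2]
opening: 0.007
clock: 1.8
tool_pos: [0.4509, 0.1991, 0.3075]
eef_rot: [0.56, 0.828, -0.0, -0.0]
contact_force: [0.1, 0.6, -0.7]
opening: 0.009
clock: 2.3
tool_pos: [0.5196, 0.0742, 0.3075]
eef_rot: [0.663, 0.748, -0.0, -0.0]
contact_force: [0.6, -0.4, 0.6]
opening: 0.005
clock: 2.8
tool_pos: [0.5754, -0.0296, 0.3074]
eef_rot: [0.74, 0.673, -0.001, 0.002]
contact_force: [0.2, 0.2, 0.0]
opening: 0.007
-5.436304458604178 [-0.11811148  0.56655036  0.1473687   1.66627223 -0.09525682  0.91510848
 -0.0302634 ] [ 7.58219935e-04 -3.43643855e-03 -9.99993808e-01]
```

```bash
python3 -m inch '[[0.33,-0.76,0,-0.24,0],[0.33,-0.76,0,-0.24,0],[0.32,-0.76,-0.5,0,0],[0,0,-1,0,0],[0,0,-1,0,0]]'
python3 -m inch '[[0,0,-1,0,0],[0,0,-1,0,0],[0,0,-1,0,0],[0,0,-1,0,0],[0,0,-1,0,0]]'
python3 -m inch '[[0,0,-0.8,0,0],[0,0,-0.4,0,0],[0,0,0,0,0],[0,0,0,0,0]]'
python3 -c "
from plant import r
from h import *
s=r.get_state();y=R.from_quat(s['eef_rot']).as_matrix();print(np.degrees(np.arctan2(y[1,1],y[0,1])))
d=r.snapshot('scene');cv2.imwrite('pics/s1.png',cv2.resize(d['pixels'][130:300,190:430,::-1],None,fx=3,fy=3))"
```

```text
clock: 3.3
tool_pos: [0.5993, -0.083, 0.2447]
eef_rot: [0.755, 0.656, 0.0, 0.001]
contact_force: [-0.0, 0.1, 1.2]
opening: 0.004
clock: 3.8
tool_pos: [0.5989, -0.082, 0.1191]
eef_rot: [0.754, 0.657, 0.0, -0.0]
contact_force: [-0.4, -0.6, 0.2]
opening: 0.007
clock: 4.2
tool_pos: [0.5994, -0.0819, 0.0908]
eef_rot: [0.754, 0.657, 0.0, 0.0]
contact_force: [0.0, -0.3, 0.2]
opening: 0.006
-7.913189926648887
```

View pics/s1.png

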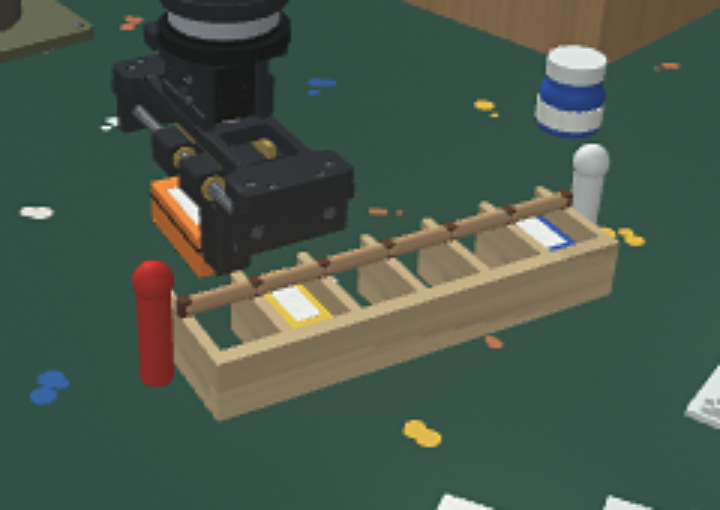

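The fingertip (about (225,262) in the crop) stands above the first gap by the red post. The grooves (brown) and the yellow case in gap 2 are visible. I'll descend gently.

```bash
python3 -m inch '[[0.02,-0.18,0,0,0],[0,0,-0.5,0,0],[0,0,0,0,0]]'
python3 -m inch '[[0,0,-0.08,0,0],[0,0,0,0,0]]'
python3 -m inch '[[0,0,-0.06,0,0],[0,0,0,0,0]]'
```

```text
clock: 4.55
tool_pos: [0.5986, -0.0864, 0.0766]
eef_rot: [0.754, 0.657, -0.001, -0.001]
contact_force: [-0.3, 0.1, 0.5]
opening: 0.008
clock: 4.75
tool_pos: [0.5992, -0.0861, 0.0754]
eef_rot: [0.754, 0.657, -0.0, -0.0]
contact_force: [-0.1, 0.5, -0.2]
opening: 0.007
clock: 4.95
tool_pos: [0.5996, -0.0862, 0.0745]
eef_rot: [0.754, 0.657, 0.0, 0.0]
contact_force: [-0.4, 0.9, 1.2]
opening: 0.007
```

```bash
python3 -m inch '[[0,0,-0.04,0,0],[0,0,0,0,0]]'
python3 -m inch '[[0,0,-0.02,0,0],[0,0,0,0,0]]'
```

```text
clock: 5.15
tool_pos: [0.5996, -0.0862, 0.0743]
eef_rot: [0.754, 0.657, 0.0, 0.0]
contact_force: [-1.3, -0.2, 7.1]
opening: 0.007
clock: 5.35
tool_pos: [0.5996, -0.0862, 0.0742]
eef_rot: [0.754, 0.657, 0.0, 0.0]
contact_force: [-2.1, 0.4, 12.3]
opening: 0.008
```

Contact at 12 N on bar_6. Sliding to bar_5, pausing, then on to bar_4.

```bash
python3 -m inch '[[0.07,0.5,0,0,0],[0.07,0.5,0,0,0],[0.07,0.5,0,0,0],[0.08,0.48,0,0,0],[0,0,0,0,0]]'
python3 -m inch '[[0,0,0,0,0],[0,0,0,0,0]]'
```

```text
clock: 5.85
tool_pos: [0.6082, -0.038, 0.0743]
eef_rot: [0.754, 0.657, 0.0, 0.002]
contact_force: [0.1, -1.3, 8.9]
opening: 0.005
clock: 6.05
tool_pos: [0.6082, -0.0381, 0.0743]
eef_rot: [0.754, 0.656, 0.001, 0.002]
contact_force: [-0.0, -1.6, 8.7]
opening: 0.002
```

```bash
python3 -m inch '[[0.06,0.5,0,0,0],[0.06,0.5,0,0,0],[0.06,0.5,0,0,0],[0.06,0.5,0,0,0],[0,0,0,0,0]]'
python3 -m inch '[[0,0,0,0,0],[0,0,0,0,0]]'
```

```text
clock: 6.55
tool_pos: [0.6143, 0.0122, 0.0743]
eef_rot: [0.754, 0.657, 0.001, 0.002]
contact_force: [0.7, -1.6, 8.5]
opening: 0.005
clock: 6.75
tool_pos: [0.6143, 0.0122, 0.0743]
eef_rot: [0.754, 0.656, 0.001, 0.002]
contact_force: [-0.3, -2.1, 7.8]
opening: 0.004
```

Counting done (fingertip rests on bar_4). Lift, then move beside the case on its red-post side; check position of tape roll and case again too.

```bash
python3 -m inch '[[0,0,0.5,0,0],[0,0,1,0,0],[0,0,1,0,0],[0,0,0.6,0,0],[-0.9,-0.5,0,0,0]]'
python3 -m inch '[[-1,-0.5,0,0,0],[-1,-0.5,0,0,0],[-1,-0.5,0,0,0],[-1,-0.5,0,0,0],[-1,-0.5,0,0,0]]'
python3 -m inch '[[0,0,-0.7,0,0],[0,0,-0.6,0,0],[0,0,0,0,0]]'
python3 - <<'E'
from plant import r
from h import *
s=r.get_state();y=R.from_quat(s['eef_rot']).as_matrix();print(np.degrees(np.arctan2(y[1,1],y[0,1])))
for n in("scene","side"):
    d=r.snapshot(n);P=cloud(d)
    t=P[near(P,.40,.56,-.055,.05,.028,.045)]
    print(n,cv2.minAreaRect((t[:,:2]*1000).astype(np.float32)))
    t=P[near(P,.35,.8,-.45,-.17,.012,.03)];print(t.min(0),t.max(0))
cv2.imwrite('pics/s2.png',d['pixels'][:,:,::-1])
E
```

```text
clock: 7.25
tool_pos: [0.5942, 0.0032, 0.1528]
eef_rot: [0.753, 0.658, 0.004, 0.002]
contact_force: [0.2, -0.8, -0.3]
opening: 0.005
clock: 7.75
tool_pos: [0.4641, -0.062, 0.1505]
eef_rot: [0.754, 0.657, 0.0, 0.0]
contact_force: [-0.3, -0.9, -0.1]
opening: 0.007
clock: 8.05
tool_pos: [0.4642, -0.0616, 0.1168]
eef_rot: [0.754, 0.657, -0.001, -0.001]
contact_force: [-0.2, -0.5, 0.3]
opening: 0.007
-7.904575905751664
scene ((474.30926513671875, -24.377456665039062), (33.263282775878906, 92.87995910644531), 80.67447662353516)
[ 0.48438766 -0.44997747  0.01200916] [ 0.79822442 -0.287199    0.02989594]
side ((471.4346618652344, -23.882305145263672), (35.412410736083984, 91.0329360961914), 77.94752502441406)
[ 0.69965259 -0.44816191  0.01215683] [ 0.79997441 -0.36657846  0.02997732]
```

View pics/s2.png

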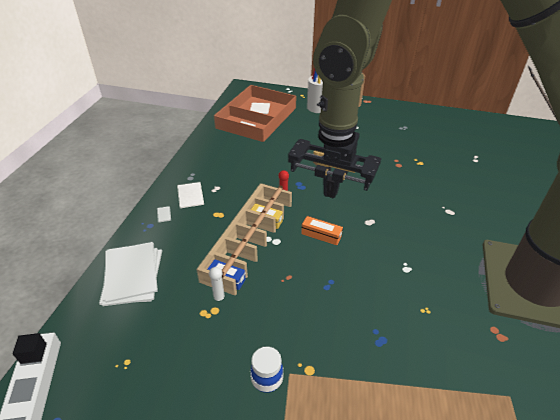

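```bash
python3 -m inch '[[0.1,0,-1,0,0],[0,0,-1,0,0],[0,0,-1,0,0],[0,0,-0.4,0,0],[0,0,0,0,0]]'
python3 -m inch '[[0.06,0.4,0,0,0],[0.06,0.4,0,0,0],[0.06,0.4,0,0,0],[0.06,0.4,0,0,0],[0,0,0,0,0]]'
python3 -m inch '[[0.05,0.35,0,0,0],[0.05,0.35,0,0,0],[0.05,0.35,0,0,0],[0,0,0,0,0]]'
python3 - <<'E'
from plant import r
from h import *
s=r.get_state();print(s['tool_pos'])
for n in("scene","side"):
    d=r.snapshot(n);P,m=orange(d);q=P[m]
    H=hsv(d)
    b=near(P,.40,.58,-.08,.10,.029,.042)&((H[...,2]>90))
    t=P[b];print(n,len(t),cv2.minAreaRect((t[:,:2]*1000).astype(np.float32)))
    cv2.imwrite(f'pics/p_{n}.png',cv2.resize(d['pixels'][120:300,180:420,::-1],None,fx=3,fy=3))
E
```

```text
clock: 8.65
tool_pos: [0.4675, -0.0616, 0.0323]
eef_rot: [0.754, 0.657, -0.0, -0.0]
contact_force: [0.9, 0.1, 0.2]
opening: 0.004
clock: 9.15
tool_pos: [0.4743, -0.0193, 0.0331]
eef_rot: [0.753, 0.658, 0.001, -0.0]
contact_force: [-0.5, -0.4, 0.2]
opening: 0.005
clock: 9.55
tool_pos: [0.4777, 0.0066, 0.0326]
eef_rot: [0.753, 0.658, 0.001, -0.0]
contact_force: [-0.1, 0.1, 0.0]
opening: 0.009
[0.47766725 0.00664485 0.03264535]
scene 122 ((546.19140625, -2.940013885498047), (42.47414779663086, 128.17205810546875), 47.75928497314453)
side 488 ((510.1310119628906, 24.794795989990234), (46.30001449584961, 156.28567504882812), 72.76111602783203)
```

View pics/p_side.png

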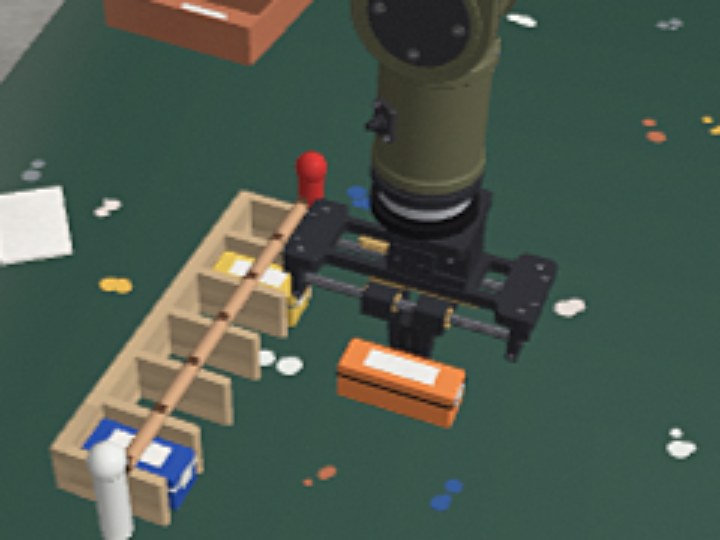

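The case slid along to face the third gap, roughly square; the finger is touching its near side. I'll back off, lift, and measure.

```bash
python3 -m inch '[[-0.06,-0.5,0,0,0],[-0.06,-0.4,0.2,0,0],[0,0,1,0,0],[0,0,1,0,0],[0,0,1,0,0]]'
python3 -m inch '[[-0.4,0,1,1,0],[-0.4,0,0,1,0],[-0.4,0,0,1,0],[-0.4,0,0,1,0],[-0.4,0,0,1,0]]'
python3 -m inch '[[0,0.4,0,1,0],[0,0.4,0,1,0],[0,0.4,0,1,0],[0,0.4,0,1,0],[0,0.4,0,1,0]]'
python3 -m inch '[[0,0.2,0,1,0],[0,0,0,1,0],[0,0,0,1,0],[0,0,0,1,0],[0,0,0,1,0]]'
cat > c.py <<'E'
from plant import r
from h import *
s=r.get_state();y=R.from_quat(s['eef_rot']).as_matrix();a=np.radians(-8.28);o=np.array([.588,.0415]);M=np.array([[np.cos(a),np.sin(a)],[-np.sin(a),np.cos(a)]])
t=M@(s['tool_pos'][:2]-o)*1000;print('tool',s['tool_pos'],'rack mm',t,'tooly-rackY deg',(np.degrees(np.arctan2(y[1,1],y[0,1]))-81.72+90)%180-90,'q',s['q'].round(2))
for n in("scene","side"):
    d=r.snapshot(n);P=cloud(d);H=hsv(d)
    Q=P.copy();Q[...,:2]=(P[...,:2]-o)@M.T
    b=near(Q,-.19,-.002,-.06,.02,.028,.042)
    v=Q[b];print(n,len(v),cv2.minAreaRect((v[:,:2]*1000).astype(np.float32)),np.percentile(v[:,0],[0.5,99.5]),np.percentile(v[:,1],[0.5,99.5]),np.median(v[:,2]))
    cv2.imwrite(f'pics/c_{n}.png',cv2.resize(d['pixels'][120:300,180:420,::-1],None,fx=3,fy=3))
E
python3 c.py
```

```text
clock: 10.15
tool_pos: [0.4737, -0.0198, 0.1138]
eef_rot: [0.755, 0.656, -0.0, -0.0]
contact_force: [0.4, -0.4, -0.3]
opening: 0.002
clock: 10.65
tool_pos: [0.4236, -0.0196, 0.1382]
eef_rot: [0.558, 0.83, -0.0, 0.0]
contact_force: [-0.0, 0.4, -0.6]
opening: 0.002
clock: 11.15
tool_pos: [0.4241, 0.0307, 0.138]
eef_rot: [0.324, 0.946, -0.0, 0.0]
contact_force: [-1.1, -0.2, 0.2]
opening: 0.005
clock: 11.65
tool_pos: [0.4242, 0.0353, 0.138]
eef_rot: [0.068, 0.998, -0.0, -0.0]
contact_force: [-0.2, 0.0, 0.3]
opening: 0.007
tool [0.42418139 0.0352754  0.13800797] rack mm [-161.21457882  -29.75136094] tooly-rackY deg 0.5008700204536893 q [-0.09  0.68 -0.16  2.26  0.46  0.23  0.77]
scene 350 ((-104.90218353271484, -23.201509475708008), (93.40926361083984, 33.027339935302734), 0.5850619077682495) [-0.14883084 -0.0589024 ] [-0.03968697 -0.00684908] 0.034687050500549765
side 498 ((-107.03421783447266, -23.08077621459961), (35.383975982666016, 89.85198211669922), 89.79866027832031) [-0.1511577  -0.06238729] [-0.0404275  -0.00588438] 0.03498085901097853
```

Case is squared to the third gap: y ≈ −23 mm (gap centre −25, ±5 mm play), yaw ≈ 0°. Descend behind it and push in, checking lateral force.

```bash
python3 -m inch '[[-0.24,0.26,0,-0.08,0],[0,0,-1,0,0],[0,0,-1,0,0],[0,0,-1,0,0],[0,0,-1,0,0]]'
python3 -m inch '[[0,0,-0.28,0,0],[0,0,0,0,0]]'
python3 -m inch '[[0.4,-0.058,0,0,0],[0.4,-0.058,0,0,0],[0.4,-0.058,0,0,0],[0.4,-0.058,0,0,0],[0,0,0,0,0]]'
python3 -m inch '[[0.4,-0.058,0,0,0],[0.4,-0.058,0,0,0],[0.4,-0.058,0,0,0],[0,0,0,0,0]]'
python3 c.py
```

```text
clock: 12.25
tool_pos: [0.4198, 0.0421, 0.0746]
eef_rot: [0.074, 0.997, -0.004, -0.003]
contact_force: [0.1, 1.2, 0.1]
opening: 0.006
clock: 12.45
tool_pos: [0.4211, 0.0423, 0.0687]
eef_rot: [0.073, 0.997, -0.003, -0.004]
contact_force: [-0.2, -0.1, 0.2]
opening: 0.002
clock: 12.95
tool_pos: [0.4623, 0.0362, 0.0695]
eef_rot: [0.075, 0.997, -0.003, -0.003]
contact_force: [-0.5, -0.1, -0.5]
opening: 0.005
clock: 13.35
tool_pos: [0.4918, 0.032, 0.0692]
eef_rot: [0.074, 0.997, -0.003, -0.003]
contact_force: [-0.1, -0.6, 0.2]
opening: 0.008
tool [0.49176852 0.03201427 0.06920869] rack mm [-93.86233022 -23.24522489] tooly-rackY deg -0.18021717570627516 q [ 0.08  0.88 -0.4   2.08  0.95  0.39  0.32]
scene 310 ((-104.49613952636719, -23.315196990966797), (92.66941833496094, 33.290069580078125), 0.745961606502533) [-0.149144   -0.05866295] [-0.03977737 -0.00697982] 0.034597364146255916
side 322 ((-107.32318115234375, -23.03780746459961), (35.320396423339844, 88.82283782958984), 89.3788070678711) [-0.15146852 -0.06316679] [-0.04015124 -0.00573529] 0.034706581623483335
```

View pics/c_side.png

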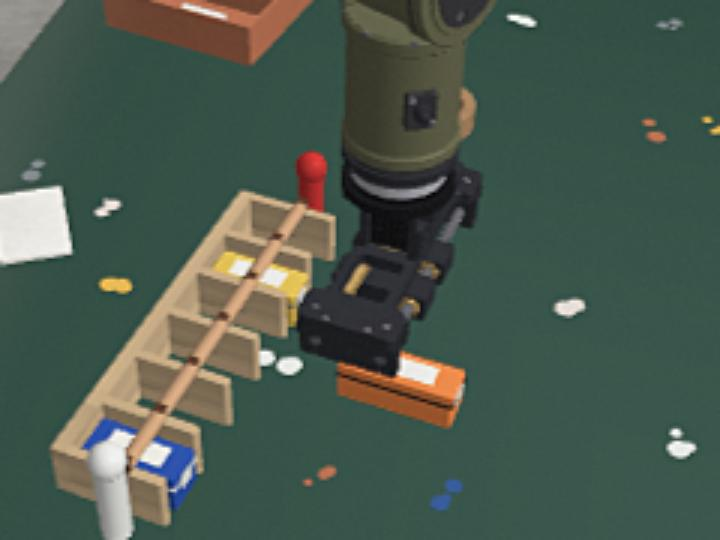

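The picture and the height reading (z = 0.069) show the descent was clipped near the arm's inner limit, so the finger passed above the case without touching it; the case has not moved. I'll go back and descend in smaller rows, checking z before pushing.

```bash
python3 -m inch '[[-0.7,0.1,0.2,0,0],[-0.7,0.1,0,0,0],[-0.7,0.1,0,0,0],[-0.7,0.1,0,0,0],[0,0,0,0,0]]'
python3 -c "
from plant import r
print(r.get_state()['q'].round(3))"
python3 -m inch '[[0,0,-0.3,0,0],[0,0,-0.3,0,0],[0,0,-0.3,0,0],[0,0,0,0,0]]'
python3 -c "
from plant import r
print(r.get_state()['q'].round(3))"
```

```text
clock: 13.95
tool_pos: [0.418, 0.0424, 0.0746]
eef_rot: [0.071, 0.997, -0.005, -0.005]
contact_force: [0.2, 0.3, -0.7]
opening: 0.012
[-0.144  0.829 -0.115  2.293  1.194  0.097  0.013]
clock: 14.35
tool_pos: [0.422, 0.0419, 0.0541]
eef_rot: [0.073, 0.997, -0.003, -0.003]
contact_force: [0.4, -0.7, 1.0]
opening: 0.007
[-0.096  0.879 -0.186  2.286  1.618  0.147 -0.411]
```

```bash
python3 -m inch '[[-0.1,0,-0.2,0,0],[0,0,-0.2,0,0],[0,0,-0.2,0,0],[0,0,-0.2,0,0],[0,0,0,0,0]]'
python3 c.py
```

```text
clock: 14.85
tool_pos: [0.4191, 0.0416, 0.034]
eef_rot: [0.073, 0.997, -0.004, -0.004]
contact_force: [-0.2, 1.1, -0.5]
opening: 0.005
tool [0.41907444 0.04160091 0.03403698] rack mm [-167.17923232  -24.22724054] tooly-rackY deg -0.10964908250547012 q [-0.02  0.94 -0.31  2.29  1.77  0.26 -0.56]
scene 420 ((-117.16338348388672, -23.422029495239258), (32.60165023803711, 117.5285873413086), 89.89321899414062) [-0.17501566 -0.05900587] [-0.03950488 -0.00730629] 0.03478150040917011
side 257 ((-85.81332397460938, -22.87537384033203), (48.44632339477539, 36.25120162963867), 0.5137019753456116) [-0.10970438 -0.06183036] [-0.03952025 -0.00510437] 0.035112660558064945
```

Now z = 0.034 (tips at 15 mm), right behind the case. Push.

```bash
python3 -m inch '[[0.3,-0.044,0,0,0],[0.3,-0.044,0,0,0],[0.3,-0.044,0,0,0],[0.3,-0.044,0,0,0],[0,0,0,0,0]]'
python3 -m inch '[[0.3,-0.044,0,0,0],[0.3,-0.044,0,0,0],[0.3,-0.044,0,0,0],[0.3,-0.044,0,0,0],[0,0,0,0,0]]'
python3 c.py
```

```text
clock: 15.45
tool_pos: [0.4501, 0.0376, 0.0348]
eef_rot: [0.073, 0.997, -0.004, -0.002]
contact_force: [0.2, 0.1, 0.5]
opening: 0.004
clock: 15.95
tool_pos: [0.4798, 0.0326, 0.0346]
eef_rot: [0.074, 0.997, -0.003, -0.003]
contact_force: [0.1, 0.3, -1.2]
opening: 0.011
tool [0.47980324 0.03256789 0.03460188] rack mm [-105.78260696  -24.42050197] tooly-rackY deg -0.1754771411266205 q [ 0.02  0.94 -0.31  2.12  1.15  0.28  0.12]
scene 431 ((-59.32367706298828, -24.256887435913086), (33.63778305053711, 112.81932067871094), 88.98616790771484) [-0.11230222 -0.00371455] [-0.04087306 -0.00820715] 0.03483534250392201
side 170 ((-23.136451721191406, -23.820459365844727), (34.51899337768555, 35.382572174072266), 0.59046471118927) [-0.04028902 -0.006042  ] [-0.04090721 -0.0069409 ] 0.03503275146882945
```

View pics/c_side.png

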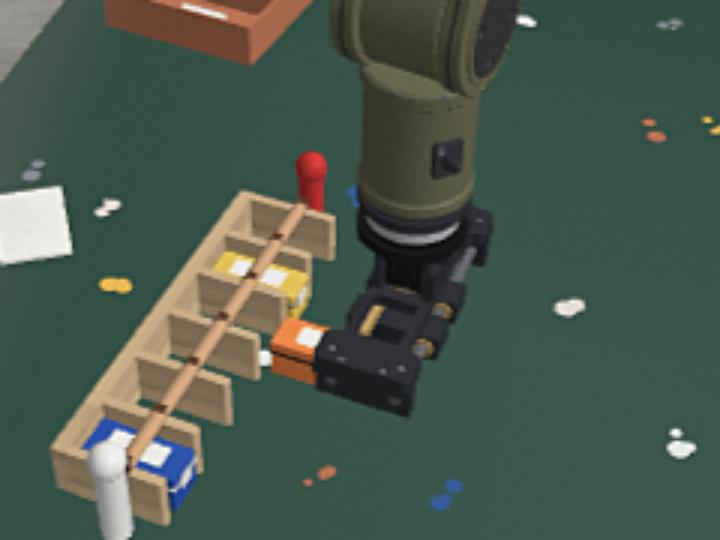

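The case (orange, (297,350) in the crop) is square at the mouth of gap 3, next after the yellow one. Continue.

```bash
python3 -m inch '[[0.3,-0.044,0,0,0],[0.3,-0.044,0,0,0],[0.3,-0.044,0,0,0],[0.3,-0.044,0,0,0],[0,0,0,0,0]]'
python3 -m inch '[[0.3,-0.044,0,0,0],[0.3,-0.044,0,0,0],[0.3,-0.044,0,0,0],[0.3,-0.044,0,0,0],[0,0,0,0,0]]'
python3 -m inch '[[0.2,-0.03,0,0,0],[0.2,-0.03,0,0,0],[0.1,-0.015,0,0,0],[0,0,0,0,0]]'
python3 c.py
```

```text
clock: 16.55
tool_pos: [0.5094, 0.0284, 0.0345]
eef_rot: [0.073, 0.997, -0.004, -0.003]
contact_force: [0.2, -1.0, -0.3]
opening: 0.002
clock: 17.05
tool_pos: [0.5409, 0.0238, 0.0345]
eef_rot: [0.074, 0.997, -0.003, -0.002]
contact_force: [-0.7, -0.9, 0.4]
opening: 0.006
clock: 17.45
tool_pos: [0.5523, 0.0222, 0.0345]
eef_rot: [0.073, 0.997, -0.004, -0.003]
contact_force: [0.1, 0.0, -0.4]
opening: 0.009
tool [0.5523136  0.02215082 0.03451806] rack mm [-32.52792106 -24.28671302] tooly-rackY deg -0.1138173767776891 q [ 0.16  0.99 -0.49  1.9   0.95  0.51  0.41]
scene 133 ((-21.0458927154541, -24.226789474487305), (31.926267623901367, 39.625797271728516), 85.3873291015625) [-0.04134114 -0.00214672] [-0.03978862 -0.00852163] 0.03512656774780243
side 22 ((-42.75209426879883, -23.208248138427734), (28.476675033569336, 2.763303279876709), 89.68325805664062) [-0.04418846 -0.04142207] [-0.03729758 -0.00907917] 0.03509300281117239
```

Remaining is about 8 mm; creep until the force rises.

```bash
python3 -m inch '[[0.1,-0.015,0,0,0],[0.1,-0.015,0,0,0],[0,0,0,0,0]]'
python3 -m inch '[[0.08,-0.012,0,0,0],[0,0,0,0,0]]'
python3 -m inch '[[0.06,-0.009,0,0,0],[0,0,0,0,0]]'
```

```text
clock: 17.85
tool_pos: [0.5568, 0.0215, 0.0345]
eef_rot: [0.073, 0.997, -0.004, -0.003]
contact_force: [-2.0, 0.9, 0.9]
opening: 0.008
clock: 18.05
tool_pos: [0.5588, 0.0212, 0.0345]
eef_rot: [0.073, 0.997, -0.004, -0.003]
contact_force: [-2.4, -0.4, 0.2]
opening: 0.007
clock: 18.25
tool_pos: [0.5593, 0.0211, 0.0345]
eef_rot: [0.073, 0.997, -0.004, -0.004]
contact_force: [-4.4, 1.3, 2.9]
opening: 0.003
```

```bash
python3 -m inch '[[0.06,-0.009,0,0,0],[0,0,0,0,0]]'
python3 -m inch '[[0.06,-0.009,0,0,0],[0,0,0,0,0]]'
```

```text
clock: 18.45
tool_pos: [0.5594, 0.0211, 0.0345]
eef_rot: [0.073, 0.997, -0.004, -0.005]
contact_force: [-6.8, 0.9, 5.6]
opening: 0.006
clock: 18.65
tool_pos: [0.5594, 0.0211, 0.0344]
eef_rot: [0.072, 0.997, -0.004, -0.007]
contact_force: [-11.1, 2.1, 9.6]
opening: 0.006
```

Hard stop: the tool no longer advances and force has risen to 11 N. Back straight off, lift, check.

```bash
python3 -m inch '[[-0.4,0.058,0,0,0],[-0.6,0.087,0,0,0],[-0.8,0.116,0,0,0],[0,0,1,0,0],[0,0,1,0,0]]'
python3 -m inch '[[-0.5,0,1,0,0],[-0.5,0,1,0,0],[-0.5,0,1,0,0],[-0.5,0,1,0,0],[0,0,0,0,0]]'
cat > f.py <<'E'
from plant import r
from h import *
a=np.radians(-8.28);o=np.array([.588,.0415]);M=np.array([[np.cos(a),np.sin(a)],[-np.sin(a),np.cos(a)]])
for n in("scene","side"):
    d=r.snapshot(n);P=cloud(d);H=hsv(d);Q=P.copy();Q[...,:2]=(P[...,:2]-o)@M.T
    og=(H[...,0]>5)&(H[...,0]<16)&(H[...,1]>170)
    b=near(Q,-.08,.09,-.046,-.004,.028,.040)
    v=Q[b&og];print(n,len(v),'orange x',np.percentile(v[:,0],[1,99]),'y',np.percentile(v[:,1],[1,99]),'z',np.median(v[:,2]))
    v=Q[near(Q,-.03,.0,-.05,0,.026,.04)];print('  protruding top',len(v),cv2.minAreaRect((v[:,:2]*1000).astype(np.float32)))
    for nm,y in(("blue",.125),("yellow",-.075)):
        v=Q[near(Q,-.03,.0,y-.022,y+.022,.02,.04)];print('  ',nm,'front pts',len(v),v[:,0].min() if len(v) else'')
        d0=dict(np.load(f"pics/{n}0.npz"));Q0=cloud(d0);Q0[...,:2]=(Q0[...,:2]-o)@M.T;v=Q0[near(Q0,-.03,.0,y-.022,y+.022,.02,.04)];print('    before',len(v),v[:,0].min() if len(v) else'')
    cv2.imwrite(f'pics/f_{n}.png',cv2.resize(d['pixels'][120:300,180:420,::-1],None,fx=3,fy=3))
E
python3 f.py
```

```text
clock: 19.15
tool_pos: [0.5183, 0.0271, 0.0847]
eef_rot: [0.072, 0.997, -0.004, -0.003]
contact_force: [0.5, 0.1, 0.9]
opening: 0.005
clock: 19.65
tool_pos: [0.4692, 0.0274, 0.187]
eef_rot: [0.073, 0.997, -0.003, -0.001]
contact_force: [1.4, -0.3, -0.3]
opening: 0.005
scene 95 orange x [-0.01284356  0.06200842] y [-0.03696624 -0.00983856] z 0.034600601816721366
  protruding top 45 ((-7.455869674682617, -22.808197021484375), (14.001479148864746, 26.963462829589844), 2.458073139190674)
   blue front pts 0 
    before 0 
   yellow front pts 1 -0.0015294238406898522
    before 2 -0.000841553738203253
side 160 orange x [-0.01543192  0.07267915] y [-0.04068461 -0.00820236] z 0.03519275128194238
  protruding top 103 ((-8.761326789855957, -28.860074996948242), (16.670289993286133, 42.197166442871094), 0.28530508279800415)
   blue front pts 41 -0.0023993190082095776
    before 39 -0.002367789418989432
   yellow front pts 38 -0.0037966930666514854
    before 40 -0.003778652900208049
```

View pics/f_side.png

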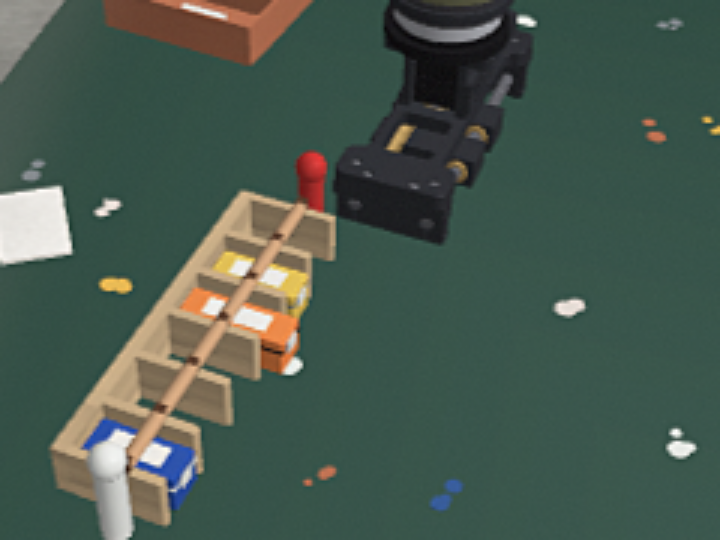

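View pics/f_scene.png

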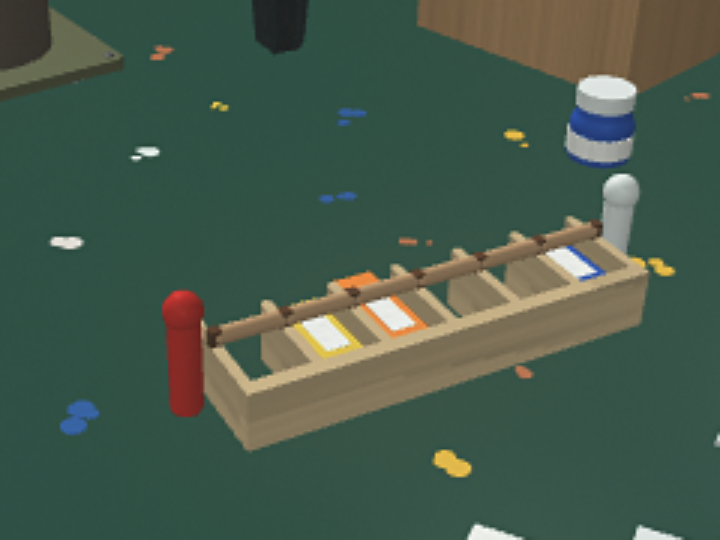

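Both views show the orange case in the third gap from the red post. It reaches the back wall (orange spans x −15 to +73 mm) and the yellow and blue cases haven't moved. The gripper is clear, so I'm handing in.

```bash
python3 -c "
from plant import r
print(r.finish_job())"
```

```text
the job is handed in; nothing more can be done
None
```

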